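Shade photograph: unclip a tooth carrier, set it before the lens, fire the shutter lever

TASK

Take the shade photograph of the blue tooth carrier: pull it straight up off the rail against its sprung catch, stand it centred and square inside the white outline of the photo stand with its teeth facing the lens, and let go of it. Only then swing the red-tipped sprung shutter lever on top of the camera all the way to its stop, keep it there for half a second, and release it so that it springs back. Keep the blue carrier upright, leave the other two carriers clipped on the rail, and do not disturb anything else on the bench.

Things in the scene. Friction and masses are not known exactly. Their poses are not given: they have to be found in the camera images.
- blue_carrier: Blue carrier. Origin: centre of underside; z up. Front, with three ivory teeth, to its -x; black board at the back. Foot 44 (x) x 50 (y) x 14 mm, grooved along y to straddle the rail. On it a block 34 (x) x 40 (y) mm, 14 to 58 mm above the origin; teeth and board on top reach 78 mm. 0.13-0.25 kg. Pinch along x, fingertips 30 mm or more above the origin (catch below).
- blue_face (a point): Middle of the front (tooth side) of the blue carrier, 17 mm in front (-x) of its axis and 66 mm above its origin.
- green_carrier: Green carrier, same size and shape as the blue one; stays clipped on the rack
- orange_carrier: Orange carrier, same size and shape as the blue one; stays clipped on the rack
- rack: Fixed rack 110 (x) x 270 (y) mm, deck at 14 mm, rail bar 10 wide x 7 high along y at x = -10 mm. Origin: centre of underside. Three carriers straddle the bar at y = -80, 0, 80 mm, any order, fronts to -x. Behind each (+x) a sprung roller catch holds the foot; a straight pull up of 6 to 14 N frees it within 8 mm. Catches reach 25 mm above the deck. Lift 30 mm to clear. Left or right on the bench.
- stand: Fixed photo stand: grey base 170 (x) x 260 (y) x 8 mm; origin centre of underside, z up. Stage centred at y = -75 mm. Black camera 110 (x) x 90 (y) mm, top at 120 mm, centred at y = +80; lens looks along -y at the stage, lens front at y = +11. Viewfinder hump on the camera, x over +17, reaches 145 mm. On the other side of the bench from the rack.
- mark (a point): Centre of the white square outline (inside 60 mm) on the top face of the stage, 12 mm above the stand's underside, at y = -75 mm of the stand. The carrier's underside must stand here, its front (-x) turned to the stand's +y, towards the lens.
- lever_pivot (a point): Vertical axis of the shutter lever, on the camera's top (stand x = 0, y = 80, z = 126 mm).
- lever_post (a point): Top centre of the red upright post at the lever's end: 14 mm diameter, standing free for 38 mm below this point (top 173 mm above the bench), 62 mm from the pivot. It moves with the lever. The lever's flat arm is 12 mm wide, its top 135 mm above the bench; hub at the pivot up to 137 mm.
- shutter (a joint): Angle of the shutter lever: 0 at rest, where the arm points along the stand's -x; it grows clockwise seen from above (the post goes from -x towards the stand's +y) to the stop at 1.0 rad. Return spring: about 1.6 N at the post at rest, 5.6 N at the stop; it springs back by itself when released.
- glaze_jar: Small amber jar with a white lid, diameter 33, 44 mm high, standing loose on the stand's base plate behind (+x) the stage; origin: centre of underside.
- brush_pot: White pot, diameter 64, 85 mm high, with brushes up to 160 mm, in front of the robot; origin: centre of underside.
- brush: Slim green-handled brush, 170 mm long, 8 mm thick, lying along its x at the right front of the mat; origin: 85 mm from either end, on the underside.
- plaster_cast: Cream plaster tooth cast, 50 x 60 x 29 mm, at the right side; origin: centre of underside.
- firing_tray: Round tan firing tray with pegs, diameter 80, 24 mm high, at the left side; origin: centre of underside.
- mixing_tile: Black tile with a white stripe, 70 (x) x 120 (y) x 8 mm, at the back; origin: centre of underside.
Mind the look-alikes: they are no part of the job. There is more than one size of the blue_carrier; the one meant has the size given above.

How it is judged:
On the way, in this order (a step that is already met when the one before it is completed fails the run):
1. the blue carrier is lifted clear of the rail (z of blue_carrier in the frame of rack above 0.04 m), for 0.1 s.
2. the blue carrier stands inside the outline, teeth to the lens, and is let go (horizontal distance between blue_carrier and mark below 0.012 m and angle between the x axis of blue_carrier and the y axis of stand, either way round below 0.26 rad and y of blue_face in the frame of mark above 0 m and z of blue_carrier in the frame of mark below 0.004 m and angle between blue_carrier's own z axis and vertical below 0.08 rad and contact force between the fingers and blue_carrier below 0.2 N), for 0.3 s.
3. the shutter lever is held at its stop while the carrier stands in place, untouched (all of step 2 and value of joint shutter above 0.93 rad), for 0.2 s.
At the end, for the whole second after the job is handed in: The blue carrier stands on the stage within 12 mm of the centre of the outline and within 15 degrees of square, teeth to the lens, upright, at rest and released; the shutter lever is back at rest (below 0.06 rad); the other two carriers are still in their places on the rail (within 12 mm) (horizontal distance between blue_carrier and mark below 0.012 m and angle between the x axis of blue_carrier and the y axis of stand, either way round below 0.26 rad and y of blue_face in the frame of mark above 0 m and z of blue_carrier in the frame of mark below 0.004 m and angle between blue_carrier's own z axis and vertical below 0.08 rad and value of joint shutter below 0.06 rad and linear speed of blue_carrier below 0.02 m/s and distance of each of green_carrier, orange_carrier from where it was at the start of the episode below 0.012 m); the robot touches nothing.
It fails at once if the shutter lever is swung (beyond 0.3 rad) while the blue carrier is not at the outline (more than 30 mm off) (value of joint shutter above 0.3 rad and distance between blue_carrier and mark above 0.03 m).
It fails at once if the blue carrier is tipped by more than 30 degrees (angle between blue_carrier's own z axis and vertical above 0.52 rad).
It fails at once if another carrier is lifted or shifted by more than 12 mm (distance of any of green_carrier, orange_carrier from where it was at the start of the episode above 0.012 m).
It fails at once if a bystander is shifted by more than 25 mm (distance of any of glaze_jar, brush_pot, brush, plaster_cast, firing_tray, mixing_tile from where it was at the start of the episode above 0.025 m).
It fails at once if the glaze jar or the brush pot is tipped over (angle between any of glaze_jar, brush_pot's own z axis and vertical above 0.5 rad).
It also fails if it takes over 61 s, if anything falls off the work surface, if the arm or the gripper's body presses on something with over 40 N, if the wrist force passes 120 N, or if a joint passes its speed limit or range.

ROBOT

A 7-joint arm with a two-finger parallel gripper is mounted at the origin on the work surface. World frame = base frame: x ahead of the robot, y to its left, z up, the work surface at z = 0. Lengths are in m, angles in rad, forces in N, time in s.
With the tool pointing down it reaches from about 0.425 to 0.875 m from the base axis. Payload 4.7 kg.
Tool frame: the origin (TCP) lies midway between the tips of the shut fingers; the grasp point (between the pads) lies 19 mm behind it; z points along the fingers, y is the direction in which the jaws open and shut (so a half turn about z gives the same grasp; the last joint's range is limited). The gripper opens to 87 mm and grips with 3 to 60 N. Pads are 19 mm wide; open, the fingers measure 117 mm over their backs; the gripper's body (75 mm by 190 mm) begins 51 mm behind the grasp point.
Start: joints at [1.264, 0.321, -0.07, 1.45, 0.023, 1.371, -0.057], TCP at [0.205, -0.617, 0.223] pointing down, gripper open.
Joint ranges: [-2.86, 2.86], [-0.3, 2.09], [-1.38, 1.24], [0.06, 2.45], [-1.56, 4.7], [0.09, 2.05], [-2.69, 2.69]. Speed limits (rad/s): [2.57, 2.57, 3.14, 3.14, 3.14, 3.14, 3.14].

INTERFACE

Orientations are given as a rotation vector (axis times angle).
In Python, from bench import get_state, eyes, job gives the robot as it stands. The module is installed in compiled form; this text tells all that it offers.
- The arm moves only by the shell command python3 -m jog 'ROWS' [FORCE]. ROWS is JSON, a list that holds one entry, the list of rows, each a list of 5 numbers: the opening, from 0 (shut) to 1 (fully open), then the shift along the tool's x, y, z in units of 40 mm (1.0 is 40 mm), then the turn about the tool's z in units of 5 degrees (1.0 is 5 degrees). In form: [[[jaw, dx, dy, dz, turn], ...]]. A call has 1 to 10 rows; each row shifts and turns the commanded pose from where the row before left it, along the tool's axes as they then stand; what a row does not reach is not made up. A row lasts 1/8 s, in which the tool goes at most 62.5 mm and 10.7 degrees, less where a joint would pass 70% of its speed; a pose out of reach is approached as far as the arm can. A call is refused whole if a number of a shift passes 1 or a number of a turn 1, either way. A call with a gripper value outside its range is refused whole. The fingers move at their own pace and stop on an object; FORCE is the grip in N (left out, the last holds). Time passes only in rows, so rows that do not move let the fingers close. It gives the time, the measured TCP pose, the force and the opening at its end, in the units of the state.
- get_state(): the state, without advancing time (a new reading comes with each control period).
- eyes.get_image(name): name is "side" or "top"; returns (picture, depth): 420x560x3 uint8, red, green, blue; 420x560 float32, m along the optical axis (not along the pixel's ray), 0 where there is no reading.
- eyes.camera_params(name): a dict with "camera_matrix" (3x3 intrinsics, pixels), "pose" (4x4, takes a point from camera to world coordinates). Camera axes: x right, y down, z forward; pixel columns grow to the right and rows downward; lengths in m; the calibration is good to about 2 mm. A picture is of the moment at which its call begins. camera_params takes no time and is no camera call.
- job.close_job(): hands the job in, once; it reports no verdict.
The state is a dict: "time": time; "joint_positions": joint angles; "qd": joint speeds; "joint_torque": joint torques, N m; "position": TCP position; "tool_rot": TCP orientation; "ft_force": force on the tool from outside, world axes, zero at the start; "torque": the same for the moment, N m; "grip_width": opening from 0.0 (shut) to 1.0 (fully open).
Only numpy, scipy, OpenCV 4.12 (cv2) and the standard library are available. Lean on these libraries where they do the work, as an engineer would, in place of code of your own. Each camera call takes 0.05 s, during which the arm holds its last target. There are 200 camera calls.

## Working session

There is one attempt and no reset: what is moved stays moved. The work goes in short steps, Python scripts to look and compute and a shell command to move; the robot and the scene stay as the last step left them, time stands still between calls to the robot, and variables do not carry over. Pictures are saved under pics/ and viewed, about 8 in all and at most 12, crops included, and the job is handed in when it is done.

```bash
mkdir -p pics
cat > h.py <<'E'
import numpy as np,cv2
from bench import get_state,eyes,job
def cap(n):
    im,d=eyes.get_image(n); p=eyes.camera_params(n); np.savez(f'{n}.npz',im=im,d=d,K=p['camera_matrix'],T=p['pose']); return im,d
def cloud(n):
    z=np.load(f'{n}.npz'); d=z['d']; v,u=np.mgrid[:420,:560]; K=z['K']
    c=np.stack([(u-K[0,2])/K[0,0]*d,(v-K[1,2])/K[1,1]*d,d],-1)
    return z['im'],c@z['T'][:3,:3].T+z['T'][:3,3],d
E
python3 - <<'E'
from h import *
for n in('top','side'):
    im,d=cap(n); print(n,eyes.camera_params(n)); cv2.imwrite(f'pics/{n}0.png',cv2.resize(im[...,::-1],(800,600)))
s=get_state();print(s)
E
```

```text
top {'camera_matrix': array([[431.48633147,   0.        , 277.82706351],
       [  0.        , 431.48633147, 206.18011845],
       [  0.        ,   0.        ,   1.        ]]), 'pose': array([[-0.05884598, -0.97833849,  0.19847152,  0.33656419],
       [-0.99825983,  0.0569136 , -0.01543199,  0.00476164],
       [ 0.00380198, -0.19903426, -0.97998516,  1.30574955],
       [ 0.        ,  0.        ,  0.        ,  1.        ]])}
side {'camera_matrix': array([[480.38127445,   0.        , 282.78498012],
       [  0.        , 480.38127445, 212.55570183],
       [  0.        ,   0.        ,   1.        ]]), 'pose': array([[-8.78398116e-01, -3.45993282e-01,  3.29705016e-01,
         6.89196195e-02],
       [-4.77929588e-01,  6.35561961e-01, -6.06336789e-01,
         9.28518849e-01],
       [ 2.40489477e-04, -6.90180876e-01, -7.23636857e-01,
         1.25683055e+00],
       [ 0.00000000e+00,  0.00000000e+00,  0.00000000e+00,
         1.00000000e+00]])}
{'time': 0.1, 'joint_positions': array([ 1.26405414,  0.32173232, -0.07013003,  1.45157874,  0.02260749,
        1.37079736, -0.05688193]), 'qd': array([-0.00167101, -0.00346393,  0.00027709, -0.00341222,  0.00036442,
        0.0007863 ,  0.00036509]), 'joint_torque': array([ 1.51634099e-04, -4.92571986e+01, -4.05632649e-01, -3.13396847e+01,
       -6.41741487e-02,  3.94781528e-02,  4.39434473e-05]), 'position': array([ 0.20480567, -0.61635625,  0.22156907]), 'tool_rot': array([-3.09956419e+00, -5.01689982e-01,  5.68888412e-04]), 'ft_force': array([-0.59445368, -0.57562546,  0.10410874]), 'torque': array([ 0.00417275, -0.0154116 , -0.03332198]), 'grip_width': 0.9997619179639494}
```

View pics/top0.png

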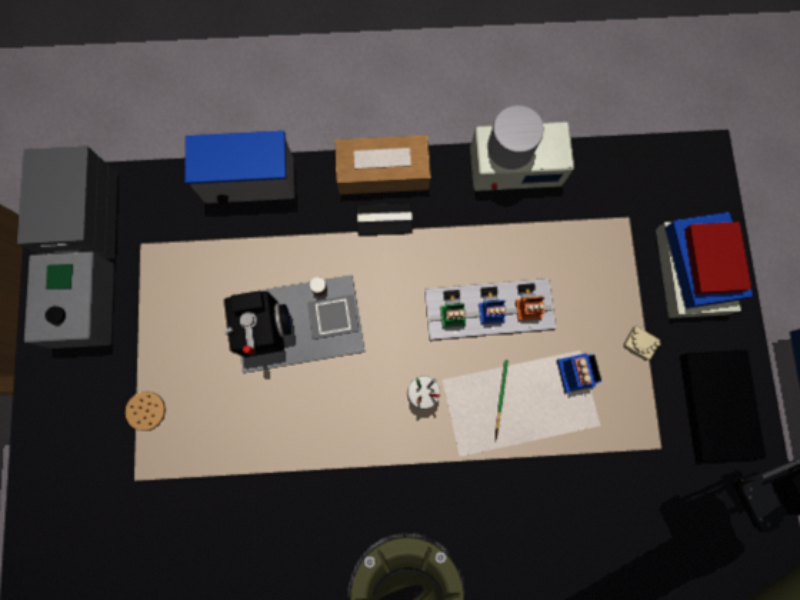

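View pics/side0.png

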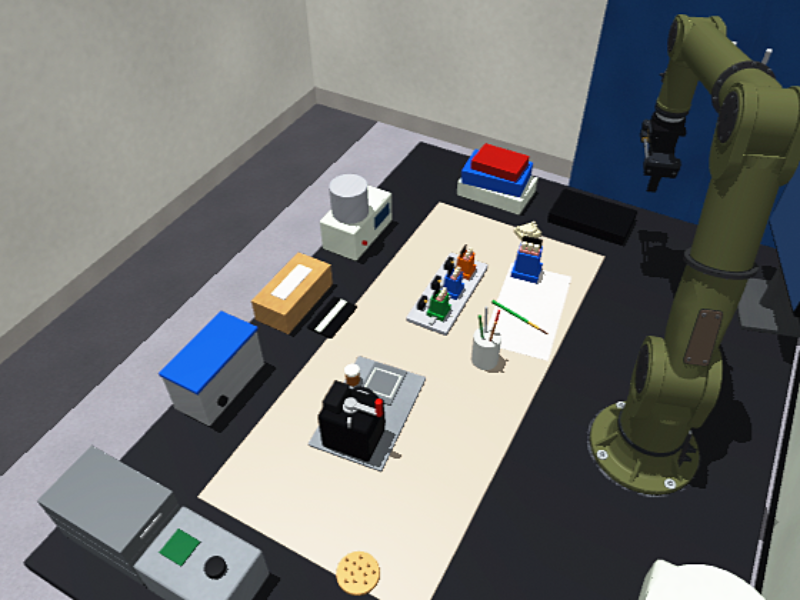

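The rail (top view) holds green, blue and orange carriers at (453,313), (492,311) and (530,307). Things that could be taken for the blue carrier:
- the blue carrier on the rail at (492,311)
- the larger loose blue carrier at (578,372)
- the blue box at (237,157)
- the blue book at (712,255)

I choose the rail one, since it is clipped on and of the size given. The stand is at (300,320) and the outline at (333,317), with the red post at (247,349).

```bash
cat > m.py <<'E'
from h import *
C={}
for n in('top','side'):
    im,P,d=cloud(n); hsv=cv2.cvtColor(im,cv2.COLOR_RGB2HSV); H,S,V=[hsv[...,i].astype(int) for i in range(3)]
    X,Y,Z=P[...,0],P[...,1],P[...,2]; ok=d>0
    def rep(name,m):
        p=P[m&ok]
        if len(p)<4: print(n,name,len(p));return
        r=cv2.minAreaRect((p[:,:2]*1000).astype(np.float32)); print(n,name,len(p),'med',np.median(p,0).round(4),'rect',np.round(r[0],1),np.round(r[1],1),round(r[2],1),'z',np.percentile(p[:,2],[2,50,98]).round(4))
    work=(X>.3)&(X<.75)&(Y>-.55)&(Y<.5)
    blue=(H>105)&(H<130)&(S>120)&(V>60)&work&(Z>.02)&(Z<.12)
    k,l=cv2.connectedComponents(blue.astype(np.uint8))
    for i in range(1,k):
        if (l==i).sum()>25: rep('blue',l==i)
    rep('green',(H>45)&(H<80)&(S>120)&work&(Z>.03)&(Z<.12)&(X>.45))
    rep('orange',(H>4)&(H<16)&(S>150)&work&(Z>.03)&(Y<-.1)&(X>.45))
    rep('red post',((H<5)|(H>175))&(S>150)&(Z>.12)&work&(Y>.1))
    rep('post top',((H<6)|(H>174))&(S>120)&(Z>.165)&work&(Y>.1))
    rep('deck',(S<40)&(V>70)&(Z>.010)&(Z<.018)&(X>.45)&(Y<0)&work)
    rep('rail',(S<60)&(Z>.0185)&(Z<.024)&(X>.45)&(Y<0)&work)
    rep('plate',(S<60)&(V<140)&(Z>.004)&(Z<.0165)&(X>.4)&(Y>.03)&work)
    rep('stage',(S<60)&(Z>.0102)&(Z<.0165)&(X>.4)&(Y>.03)&work)
    rep('outline',(S<60)&(V>140)&(Z>.007)&(Z<.018)&(X>.4)&(Y>.03)&(Y<.2)&work)
    rep('cam',(Z>.112)&(Z<.125)&(V<70)&(Y>.05)&work)
    rep('lid',(Z>.035)&(Z<.055)&(S<60)&(V>150)&(Y>.05)&work&(X>.5))
    rep('mat',(Z<.004)&(Z>-.004)&(Y>0)&(Y<.1)&(X>.4)&(X<.6))
E
python3 m.py
python3 - <<'E'
from h import *
a,_,_=cloud('top');b,_,_=cloud('side')
A=cv2.resize(a[185:300,285:450],(800,558),interpolation=2)
B=cv2.resize(b[235:335,200:310],(660,600),interpolation=2)
B2=cv2.resize(b[165:240,270:390],(800,500),interpolation=2)
o=np.hstack([cv2.resize(A,(400,300)),cv2.resize(B2,(400,300))]);o2=np.hstack([cv2.resize(a[185:265,150:260],(400,300),interpolation=2),cv2.resize(B,(400,300))])
cv2.imwrite('pics/crop1.png',np.vstack([o,o2])[...,::-1])
E
```

```text
top blue 104 med [ 0.5337 -0.1951  0.0368] rect [ 547.  -209.8] [43.1 46.4] 3.9 z [0.0233 0.0368 0.0792]
top blue 54 med [ 0.4144 -0.3871  0.0813] rect [ 409.9 -391.5] [65. 23.] 18.3 z [0.0213 0.0813 0.0919]
top blue 54 med [ 0.4062 -0.3568  0.0822] rect [ 405.4 -357.2] [60.1 17.2] 20.2 z [0.0789 0.0822 0.0865]
top green 97 med [ 0.5314 -0.1224  0.0672] rect [556.6  45. ] [ 88.8 382.7] 4.0 z [0.0308 0.0672 0.0919]
top orange 160 med [ 0.5488 -0.2821  0.0688] rect [ 546.5 -288.3] [37.9 43.4] 1.1 z [0.0302 0.0688 0.0914]
top red post 44 med [0.4788 0.2688 0.1676] rect [485.5 276.3] [28.6 13.5] 45.4 z [0.1222 0.1676 0.1755]
top post top 25 med [0.4806 0.2709 0.1716] rect [480.1 270.5] [12.7 11.6] 0.2 z [0.1654 0.1716 0.1762]
top deck 1541 med [ 0.5549 -0.1913  0.0132] rect [ 556.9 -210.1] [110.5 269. ] 1.8 z [0.0102 0.0132 0.0175]
top rail 123 med [ 0.5471 -0.1862  0.0202] rect [ 554.4 -207.2] [103.5 265.8] 0.4 z [0.0185 0.0202 0.0238]
top plate 2664 med [0.5418 0.163  0.0082] rect [601.1 175.7] [276.  305.2] 87.7 z [0.0043 0.0082 0.0145]
top stage 763 med [0.5533 0.134  0.0119] rect [5
[... 1256 characters left out ...]
6  0.0204] rect [ 547.2 -312.5] [481.3 127.5] 81.4 z [0.0186 0.0204 0.0237]
side plate 462 med [0.4889 0.266  0.0083] rect [597.8 174. ] [266.2 338.9] 12.1 z [0.0042 0.0083 0.016 ]
side stage 639 med [0.5473 0.1334 0.0122] rect [556.9 265.1] [435.6 309.9] 86.1 z [0.0103 0.0122 0.0162]
side outline 864 med [0.5424 0.1194 0.0103] rect [575.3 116. ] [157.3 321.8] 85.9 z [0.0071 0.0103 0.0164]
side cam 562 med [0.5315 0.2983 0.1195] rect [543.  279.7] [106.8  91.9] 6.5 z [0.1132 0.1195 0.1242]
side lid 64 med [0.6251 0.154  0.0505] rect [625.7 153. ] [29.3 36.1] 32.6 z [0.0426 0.0505 0.0538]
side mat 933 med [0.4751 0.0409 0.0007] rect [500.2  49.9] [ 99.5 199.9] 89.8 z [-0.0035  0.0007  0.0038]
```

View pics/crop1.png

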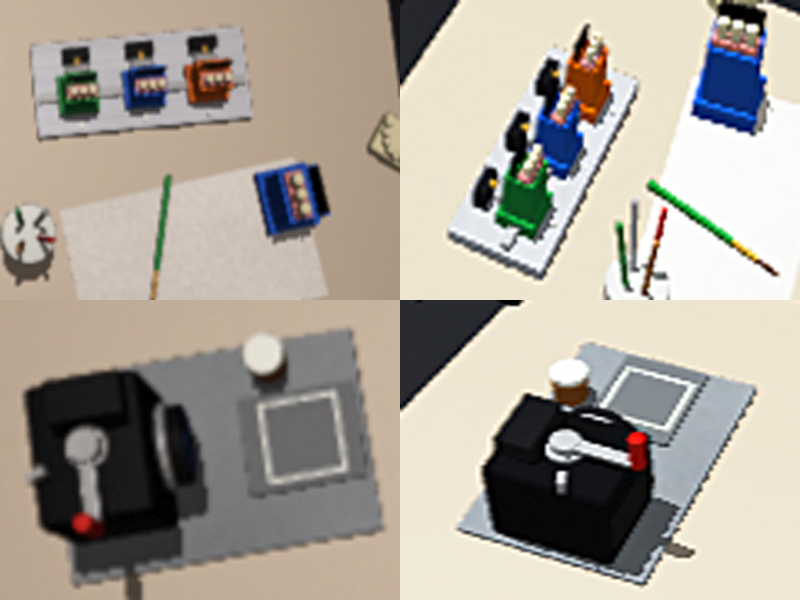

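The crop confirms it: the blue carrier in the middle slot is regular size with its teeth towards the robot, and the loose blue one is bigger. Next I'll fix yaw and centres by fitting the known rectangles.

```bash
cat > fit.py <<'E'
from h import *
from scipy.optimize import minimize
def R(a): return np.array([[np.cos(a),-np.sin(a)],[np.sin(a),np.cos(a)]])
def fit(p,a,b,x0):
    # smallest a x b rectangle at (x,y,yaw) covering points (robust)
    def f(v):
        q=(p-v[:2])@R(v[2]); e=np.maximum(np.abs(q)-[a/2,b/2],0); return np.minimum(e,.006).sum()+0*1
    best=None
    bc=None
    for yaw in np.radians(np.arange(-15,15,.25)+np.degrees(x0[2])):
        q=p@R(yaw); lo,hi=np.percentile(q,.6,axis=0),np.percentile(q,99.4,axis=0)
        s=(hi-lo).sum()
        if best is None or s<best: best=s;bc=(*( R(yaw)@((lo+hi)/2)),np.degrees(yaw),*(hi-lo))
    return np.round(bc,4)
for n in('top','side'):
    im,P,d=cloud(n); hsv=cv2.cvtColor(im,cv2.COLOR_RGB2HSV); S,V=hsv[...,1].astype(int),hsv[...,2].astype(int); H=hsv[...,0].astype(int)
    X,Y,Z=P[...,0],P[...,1],P[...,2]
    def big(m):
        k,l,st,_=cv2.connectedComponentsWithStats(m.astype(np.uint8)); return l==1+np.argmax(st[1:,4])
    dk=big((Z>.008)&(Z<.03)&(X>.47)&(X<.64)&(Y<-.04)&(Y>-.38)&(S<50)&(V>70)); print(n,'deck',fit(P[dk][:,:2],.11,.27,(0,0,0)))
    pl=big((Z>.004)&(Z<.02)&(X>.4)&(X<.68)&(Y>.02)&(Y<.36)&(S<60)); print(n,'plate',fit(P[pl][:,:2],.17,.26,(0,0,np.radians(7))))
    ou=(Z>.007)&(Z<.018)&(X>.5)&(X<.6)&(Y>.07)&(Y<.19)&(S<60)
    th=np.percentile(V[ou],60); print('Vs',np.percentile(V[ou],[10,50,80,95]))
    o=big(ou&(V>(np.percentile(V[ou],50)+np.percentile(V[ou],97))/2)); print(n,'outline',o.sum(),fit(P[o][:,:2],.07,.07,(0,0,np.radians(7))))
    cm=big((Z>.112)&(Z<.125)&(V<70)&(Y>.05)&(X>.4)&(X<.65)); print(n,'cam',fit(P[cm][:,:2],.11,.09,(0,0,np.radians(7))))
    rl=big((Z>.0175)&(Z<.025)&(X>.53)&(X<.565)&(Y<-.06)&(Y>-.36)&(S<50)); 
    for c,(a,b) in dict(blue=(105,130),green=(45,85),orange=(3,18)).items():
        m=(H>a)&(H<b)&(S>110)&(X>.48)&(X<.6)&(Y<-.06)&(Y>-.34); 
        t=m&(Z>.067)&(Z<.077); print(n,c,'top58',t.sum(),np.median(P[t],0).round(4) if t.any() else '', 'all', fit(P[m&(Z>.02)][:,:2],.04,.05,(0,0,0)))
    q=P[(Z>.0175)&(Z<.025)&(X>.535)&(X<.56)&(Y<-.06)&(Y>-.36)&(S<50)]; l=np.polyfit(q[:,1],q[:,0],1); print(n,'rail x=',l, 'x@-.21',np.polyval(l,-.21), 'yaw',np.degrees(np.arctan(-l[0])))
E
python3 fit.py
```

```text
top deck [ 0.5568 -0.2096  1.75    0.1093  0.2675]
top plate [0.5509 0.1959 6.     0.1686 0.252 ]
Vs [103. 107. 129. 175.]
top outline 104 [0.5604 0.1239 6.25   0.0682 0.0678]
top cam [0.5441 0.2535 6.25   0.1071 0.0394]
top blue top58 53 [ 0.5524 -0.2066  0.0706] all [ 0.5465 -0.2101  2.75    0.0429  0.0462]
top green top58 39 [ 0.5511 -0.1217  0.0707] all [ 0.5427 -0.1291  2.75    0.0391  0.0466]
top orange top58 81 [ 0.5514 -0.2852  0.0723] all [ 0.558  -0.2201  1.      0.0638  0.1819]
top rail x= [-0.02670515  0.54185515] x@-.21 0.5474632328638427 yaw 1.5297286778077408
side deck [ 0.5609 -0.2095  2.25    0.1098  0.2742]
side plate [0.5536 0.1987 6.5    0.1708 0.2639]
Vs [138. 147. 188. 255.]
side outline 37 [ 0.5359  0.1184 12.      0.0178  0.069 ]
side cam [ 0.5399  0.3018 10.      0.1053  0.047 ]
side blue top58 33 [ 0.554  -0.1988  0.0711] all [ 0.5632 -0.1986  1.25    0.0683  0.1634]
side green top58 33 [ 0.5512 -0.1159  0.0718] all [ 0.5462 -0.126  -2.      0.0393  0.0483]
side orange top58 38 [ 0.5507 -0.2795  0.0716] all [ 0.552  -0.228  -1.5     0.0383  0.1665]
side rail x= [0.03446385 0.54881666] x@-.21 0.5415792484814269 yaw -1.9738521570601286
```

```bash
cat > plan.py <<'E'
import sys
from h import *
from scipy.spatial.transform import Rotation as Ro
# args: x y z heading_deg_of_tool_y ; prints shift in tool axes now (units of 40 mm), and after the turn; and turn units
x,y,z,h=map(float,sys.argv[1:5]); s=get_state(); M=Ro.from_rotvec(s['tool_rot']).as_matrix(); p=s['position']
hd=np.degrees(np.arctan2(M[1,1],M[0,1])); t=-((h-hd+180)%360-180); d=np.array([x,y,z])-p
print('t',round(s['time'],2),'pos',p.round(4),'hd',hd.round(2),'tilt',np.degrees(np.arccos(-M[2,2])).round(2),'F',s['ft_force'].round(1),'grip',round(s['grip_width'],3))
print('shift now',(M.T@d/.04).round(2),'turn',round(t/5,2),'shift after turn',((M@Ro.from_euler('z',t,degrees=True).as_matrix()).T@d/.04).round(2))
E
python3 plan.py 0.5475 -0.2099 0.15 1.7
```

```text
t 0.1 pos [ 0.2048 -0.6164  0.2216] hd -71.61 tilt 0.1 F [-0.6 -0.6  0.1] grip 1.0
shift now [11.34 -6.94  1.8 ] turn -14.66 shift after turn [9.9  8.87 1.8 ]
```

```bash
python3 -m jog '[[[1,1,-0.61,0,0],[1,1,-0.61,0,0],[1,1,-0.61,0,0],[1,1,-0.61,0,0],[1,1,-0.61,0,0],[1,1,-0.61,0,0],[1,1,-0.61,0,0],[1,1,-0.61,0,0],[1,1,-0.61,0,0],[1,1,-0.61,0,0]]]' 20; python3 -m jog '[[[1,0.9,-0.5,0,-1],[1,0,0,0,-1],[1,0,0,0,-1],[1,0,0,0,-1],[1,0,0,0,-1],[1,0,0,0,-1],[1,0,0,0,-1],[1,0,0,0,-1],[1,0,0,0,-1],[1,0,0,0,-1]]]'; python3 -m jog '[[[1,0,0,0,-1],[1,0,0,0,-1],[1,0,0,0,-1],[1,0,0,0,-1],[1,0,0,0,-0.66],[1,0,0,0,0]]]'; python3 plan.py 0.5475 -0.2099 0.13 1.7
```

```text
time: 1.35
position: [0.5081, -0.2579, 0.2222]
tool_rot: [-3.101, -0.502, 0.001]
ft_force: [0.7, -0.2, -0.3]
grip_width: 1.001
time: 2.6
position: [0.5351, -0.2288, 0.222]
tool_rot: [-2.595, -1.769, 0.001]
ft_force: [-0.3, -0.6, 0.1]
grip_width: 1.0
time: 3.35
position: [0.5351, -0.2288, 0.2221]
tool_rot: [-2.189, -2.252, 0.001]
ft_force: [-0.3, 0.4, 0.3]
grip_width: 0.999
t 3.35 pos [ 0.5351 -0.2288  0.2221] hd 1.64 tilt 0.05 F [-0.3  0.4  0.3] grip 0.999
shift now [0.46 0.32 2.3 ] turn -0.01 shift after turn [0.46 0.32 2.3 ]
```

```bash
python3 -m jog '[[[1,0.46,0.32,0.3,0],[1,0,0,1,0],[1,0,0,1,0],[1,0,0,0,0]]]'
python3 - <<'E'
from h import *
o=[]
for n,(a,b,c,d) in dict(top=(185,265,290,400),side=(165,245,260,370)).items():
    im,_=cap(n); o.append(cv2.resize(im[a:b,c:d],(400,300),interpolation=2))
cv2.imwrite('pics/pre.png',np.hstack(o)[...,::-1])
E
python3 plan.py 0.5475 -0.2099 0.051 1.7
```

```text
time: 3.85
position: [0.545, -0.2093, 0.1272]
tool_rot: [-2.185, -2.248, 0.004]
ft_force: [-0.9, -0.4, 0.1]
grip_width: 0.999
t 3.95 pos [ 0.5481 -0.2102  0.1314] hd 1.64 tilt 0.03 F [ 0.3 -0.7  0.4] grip 1.005
shift now [ 0.01 -0.02  2.01] turn -0.01 shift after turn [ 0.01 -0.02  2.01]
```

View pics/pre.png

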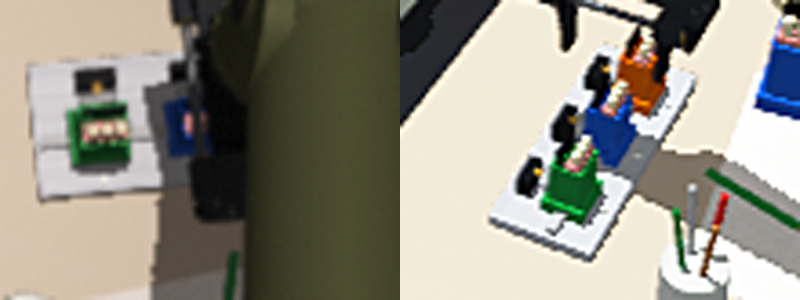

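The crops (5 pictures so far) show the open jaws above the blue carrier, at left-crop (190,130), straddling it fore and aft. Going down.

```bash
python3 -m jog '[[[1,0,0,0.6,0],[1,0,0,0.6,0],[1,0,0,0.5,0],[1,0,0,0.3,0],[1,0,0,0,0],[1,0,0,0,0]]]'; python3 plan.py 0.5475 -0.2099 0.051 1.7; python3 -m jog '[[[0.3,0,0,0,0],[0.3,0,0,0,0],[0.3,0,0,0,0],[0.3,0,0,0,0],[0.2,0,0,0,0],[0.2,0,0,0,0]]]' 30;  python3 plan.py 0.5475 -0.2099 0.051 1.7
```

```text
time: 4.7
position: [0.5484, -0.2103, 0.0514]
tool_rot: [2.188, 2.253, 0.001]
ft_force: [0.2, 1.1, -0.4]
grip_width: 1.0
t 4.7 pos [ 0.5484 -0.2103  0.0514] hd 1.68 tilt 0.08 F [ 0.2  1.1 -0.4] grip 1.0
shift now [ 0.01 -0.02  0.01] turn -0.0 shift after turn [ 0.01 -0.02  0.01]
time: 5.45
position: [0.5483, -0.2101, 0.0508]
tool_rot: [2.188, 2.253, 0.001]
ft_force: [2.6, -0.3, 1.4]
grip_width: 0.404
t 5.45 pos [ 0.5483 -0.2101  0.0508] hd 1.69 tilt 0.08 F [ 2.6 -0.3  1.4] grip 0.404
shift now [ 0.01 -0.02 -0.01] turn -0.0 shift after turn [ 0.01 -0.02 -0.01]
```

```bash
python3 -m jog '[[[0,0,0,0,0],[0,0,0,0,0],[0,0,0,-0.1,0],[0,0,0,-0.1,0],[0,0,0,-0.15,0],[0,0,0,-0.2,0],[0,0,0,-0.3,0],[0,0,0,-0.4,0],[0,0,0,-0.5,0],[0,0,0,0,0]]]' 40; python3 plan.py 0.5475 -0.2099 0.16 1.7; python3 -m jog '[[[0,0,0,-0.5,0],[0,0,0,-0.5,0],[0,0,0,-0.3,0],[0,0,0,0,0]]]'
python3 - <<'E'
from h import *
o=[]
for n,(a,b,c,d) in dict(top=(165,265,270,410),side=(145,245,250,390)).items():
    im,_=cap(n); o.append(cv2.resize(im[a:b,c:d],(400,300),interpolation=2))
cv2.imwrite('pics/lift.png',np.hstack(o)[...,::-1])
E
python3 plan.py 0.5605 0.1235 0.16 -83.8
```

```text
time: 6.7
position: [0.5494, -0.2106, 0.1234]
tool_rot: [2.186, 2.25, 0.002]
ft_force: [0.3, 0.4, -2.7]
grip_width: 0.387
t 6.7 pos [ 0.5494 -0.2106  0.1234] hd 1.67 tilt 0.28 F [ 0.3  0.4 -2.7] grip 0.387
shift now [ 0.02 -0.04 -0.92] turn -0.01 shift after turn [ 0.02 -0.04 -0.92]
time: 7.2
position: [0.5486, -0.2103, 0.174]
tool_rot: [2.187, 2.252, 0.001]
ft_force: [0.5, 0.1, -1.8]
grip_width: 0.386
t 7.3 pos [ 0.5474 -0.2101  0.1722] hd 1.68 tilt 0.03 F [-0.4 -0.4 -2.6] grip 0.388
shift now [8.33 0.57 0.31] turn 17.1 shift after turn [ 1.23 -8.25  0.31]
```

View pics/lift.png

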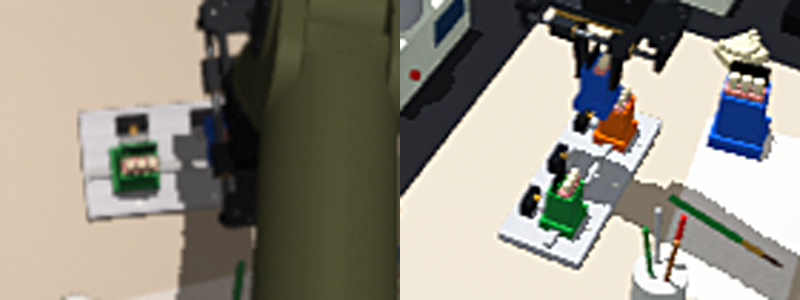

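Side crop (6 pictures so far): the blue carrier hangs upright in the jaws at (597,85), and green and orange are still clipped. Carrying it over to the stand.

```bash
python3 -m jog '[[[0,0.4,0,0,0],[0,0.8,0.05,0,0],[0,1,0.1,0,0],[0,1,0.1,0,0],[0,1,0.1,0,0],[0,1,0.1,0,0],[0,1,0.1,0,0],[0,1,0.02,0,0],[0,0.75,0,0,0],[0,0.38,0,0,0.5]]]'; python3 -m jog '[[[0,0,0,0,0.8],[0,0,0,0,1],[0,0,0,0,1],[0,0,0,0,1],[0,0,0,0,1],[0,0,0,0,1],[0,0,0,0,1],[0,0,0,0,1],[0,0,0,0,1],[0,0,0,0,1]]]';python3 -m jog '[[[0,0,0,0,1],[0,0,0,0,1],[0,0,0,0,1],[0,0,0,0,1],[0,0,0,0,1],[0,0,0,0,1],[0,0,0,0,0.8],[0,0,0,0,0],[0,0,0,0,0]]]'
cat > hold.py <<'E'
from h import *
s=get_state();p=s['position']
o=[]
for n in('top','side'):
    im,d=cap(n); im,P,d=cloud(n); hsv=cv2.cvtColor(im,cv2.COLOR_RGB2HSV); H,S,V=[hsv[...,i].astype(int) for i in range(3)]
    m=(H>105)&(H<130)&(S>120)&(V>40)&(np.linalg.norm(P[...,:2]-p[:2],axis=-1)<.07)&(d>0)
    q=P[m]; print(n,m.sum(),'centroid',q.mean(0).round(4) if len(q) else '', 'pct', [np.percentile(q,k,axis=0).round(4).tolist() for k in (2,98)] if len(q) else '')
    c=eyes.camera_params(n); w=np.linalg.inv(c['pose'])@np.r_[p,1]; uv=c['camera_matrix']@(w[:3]/w[2]); u,v=int(uv[0]),int(uv[1])
    o.append(cv2.resize(im[max(v-60,0):v+60,max(u-80,0):u+80],(400,300),interpolation=2))
import sys
cv2.imwrite(sys.argv[1],np.hstack(o)[...,::-1])
E
python3 hold.py pics/hold.png; python3 plan.py 0.5605 0.1235 0.16 -83.8
```

```text
time: 8.55
position: [0.559, 0.1276, 0.172]
tool_rot: [-2.232, -2.208, 0.0]
ft_force: [0.9, -0.6, -1.6]
grip_width: 0.387
time: 9.8
position: [0.5595, 0.125, 0.1718]
tool_rot: [-2.95, -1.077, 0.002]
ft_force: [0.4, 0.3, -1.7]
grip_width: 0.392
time: 10.92
position: [0.5601, 0.1243, 0.1722]
tool_rot: [-3.137, -0.173, 0.001]
ft_force: [0.3, 1.0, -1.8]
grip_width: 0.386
top 0 centroid  pct 
side 184 centroid [0.5452 0.1336 0.1605] pct [[0.5324, 0.107, 0.137], [0.5765, 0.1489, 0.1959]]
t 11.03 pos [0.5605 0.1239 0.1723] hd -83.76 tilt 0.02 F [-0.3  0.1 -1.4] grip 0.386
shift now [0.   0.01 0.31] turn 0.01 shift after turn [0.   0.01 0.31]
```

View pics/hold.png

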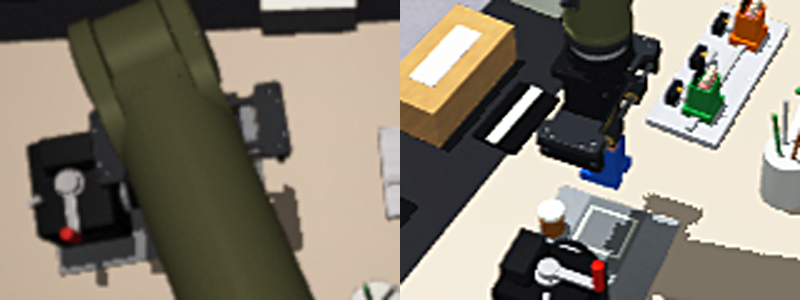

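Run:
```python
from h import *
im,P,d=cloud('side'); X,Y,Z=np.moveaxis(P,-1,0)
for a in np.arange(.19,.25,.01):
    m=(X>.49)&(X<.62)&(Y>a)&(Y<a+.01)&(Z<.135)&(Z>.03); print(round(a,2),m.sum(),np.percentile(Z[m],[50,90,99]).round(3) if m.any() else '')
```

```text
0.19 0 
0.2 5 [0.092 0.096 0.096]
0.21 39 [0.099 0.103 0.106]
0.22 14 [0.103 0.107 0.115]
0.23 52 [0.118 0.12  0.123]
0.24 73 [0.119 0.123 0.133]
```

Lens top is about 0.10–0.106, below the gripper body at 0.119, so it clears. Lowering.

```bash
python3 -m jog '[[[0,0,0.01,0.4,0],[0,0,0,0.7,0],[0,0,0,0.7,0],[0,0,0,0.5,0],[0,0,0,0.3,0],[0,0,0,0.15,0],[0,0,0,0,0],[0,0,0,0,0]]]'; python3 plan.py 0.5605 0.1235 0.049 -83.8; python3 -m jog '[[[0,0,0,0.1,0],[0,0,0,0.1,0],[0,0,0,0.05,0],[0,0,0,0,0],[0,0,0,0,0]]]';  python3 plan.py 0.5605 0.1235 0.049 -83.8
```

```text
time: 12.02
position: [0.5615, 0.1235, 0.0634]
tool_rot: [-3.137, -0.17, -0.002]
ft_force: [0.1, -0.2, -1.7]
grip_width: 0.386
t 12.03 pos [0.5615 0.1235 0.0634] hd -83.81 tilt 0.09 F [ 0.1 -0.2 -1.7] grip 0.386
shift now [-0.02 -0.    0.36] turn -0.0 shift after turn [-0.02 -0.    0.36]
time: 12.65
position: [0.5608, 0.1232, 0.0526]
tool_rot: [3.137, 0.169, 0.0]
ft_force: [-0.6, 0.4, -2.1]
grip_width: 0.388
t 12.65 pos [0.5608 0.1232 0.0526] hd -83.82 tilt 0.0 F [-0.6  0.4 -2.1] grip 0.388
shift now [-0.01 -0.01  0.09] turn -0.0 shift after turn [-0.01 -0.01  0.09]
```

```bash
python3 -m jog '[[[0,0,0,0.05,0],[0,0,0,0,0],[0,0,0,0,0]]]';python3 -m jog '[[[0,0,0,0.03,0],[0,0,0,0,0],[0,0,0,0,0]]]'; python3 plan.py 0.5605 0.1235 0.049 -83.8
```

```text
time: 13.02
position: [0.5608, 0.1232, 0.0505]
tool_rot: [3.137, 0.169, 0.0]
ft_force: [-0.1, -0.8, -2.5]
grip_width: 0.386
time: 13.4
position: [0.5608, 0.1232, 0.0493]
tool_rot: [3.137, 0.169, -0.0]
ft_force: [-0.3, 0.8, -2.2]
grip_width: 0.385
t 13.4 pos [0.5608 0.1232 0.0493] hd -83.82 tilt 0.01 F [-0.3  0.8 -2.2] grip 0.385
shift now [-0.01 -0.01  0.01] turn -0.0 shift after turn [-0.01 -0.01  0.01]
```

```bash
python3 -m jog '[[[0,0,0,0.03,0],[0,0,0,0,0],[0,0,0,0,0]]]';python3 -m jog '[[[0,0,0,0.03,0],[0,0,0,0,0],[0,0,0,0,0]]]'; python3 plan.py 0.5605 0.1235 0.049 -83.8; python3 hold.py pics/down.png
```

```text
time: 13.78
position: [0.561, 0.1233, 0.0487]
tool_rot: [3.137, 0.169, 0.001]
ft_force: [-1.6, -1.1, 4.3]
grip_width: 0.391
time: 14.15
position: [0.561, 0.1232, 0.0486]
tool_rot: [3.136, 0.169, 0.001]
ft_force: [-5.4, -1.9, 12.4]
grip_width: 0.39
t 14.15 pos [0.561  0.1232 0.0486] hd -83.82 tilt 0.05 F [-5.4 -1.9 12.4] grip 0.39
shift now [-0.01 -0.01 -0.01] turn -0.0 shift after turn [-0.01 -0.01 -0.01]
top 0 centroid  pct 
side 153 centroid [0.5442 0.1305 0.0354] pct [[0.5334, 0.0897, 0.0103], [0.5746, 0.1469, 0.0713]]
```

Contact at z = 0.0486 with 12 N up, so it's seated. Easing off, opening and retreating straight up.

```bash
python3 -m jog '[[[0,0,0,-0.04,0],[0.5,0,0,0,0],[0.6,0,0,0,0],[0.75,0,0,0,0],[0.75,0,0,0,0],[0.75,0,0,0,0]]]' 10; python3 plan.py 0.5608 0.1232 0.2 -83.8; python3 -m jog '[[[0.75,0,0,-0.3,0],[0.75,0,0,-0.6,0],[0.75,0,0,-0.8,0],[0.75,0,0,-0.9,0],[0.75,0,0,-1,0],[0.75,0,0,-0.7,0],[0.75,0,0,0,0]]]'; python3 hold.py pics/rel.png;  python3 plan.py 0.4815 0.2705 0.22 -83.8
```

```text
time: 15.0
position: [0.5608, 0.1232, 0.0485]
tool_rot: [3.137, 0.169, -0.0]
ft_force: [-0.2, -0.5, 0.5]
grip_width: 0.737
t 15.0 pos [0.5608 0.1232 0.0485] hd -83.82 tilt 0.0 F [-0.2 -0.5  0.5] grip 0.737
shift now [ 0.    0.   -3.79] turn -0.0 shift after turn [ 0.    0.   -3.79]
time: 15.88
position: [0.5624, 0.1239, 0.224]
tool_rot: [-3.137, -0.17, -0.01]
ft_force: [-0.3, -0.2, 0.1]
grip_width: 0.749
top 0 centroid  pct 
side 236 centroid [0.5517 0.1339 0.0388] pct [[0.533, 0.0995, 0.0109], [0.5779, 0.1474, 0.0718]]
t 15.97 pos [0.5606 0.1232 0.2205] hd -83.81 tilt 0.02 F [ 1.4 -0.8 -0.5] grip 0.749
shift now [-1.57 -3.87  0.01] turn -0.0 shift after turn [-1.57 -3.87  0.01]
```

View pics/rel.png

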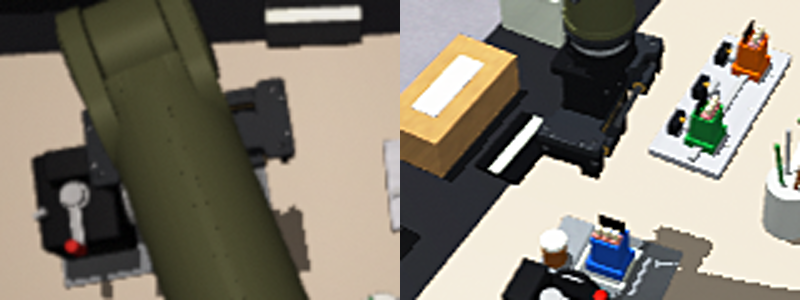

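The carrier stands on the stage with its teeth to the lens (8 pictures so far). Moving over the post with the jaws straddling it along the stand's y.

```bash
python3 -m jog '[[[0.5,-0.2,-0.47,0,0],[0.5,-0.4,-1,0,0],[0.5,-0.4,-1,0,0],[0.5,-0.4,-0.9,0,0],[0.5,-0.17,-0.5,0,0],[0.5,0,0,0,0],[0.5,0,0,0,0]]]'
python3 - <<'E'
from h import *
o=[]
for n,(a,b,c,d) in dict(top=(180,270,140,260),side=(235,325,200,320)).items():
    im,_=cap(n); o.append(cv2.resize(im[a:b,c:d],(400,300),interpolation=2))
    im,P,d=cloud(n); hsv=cv2.cvtColor(im,cv2.COLOR_RGB2HSV); H,S,V=[hsv[...,i].astype(int) for i in range(3)]
    X,Y,Z=np.moveaxis(P,-1,0)
    m=(H>105)&(H<130)&(S>120)&(V>40)&(np.hypot(X-.56,Y-.123)<.07)&(Z<.1)
    q=P[m]
    print(n,m.sum())
    if m.sum()>20:
        f=q[q[:,2]<.027]; print('foot pts',len(f),cv2.minAreaRect((f[:,:2]*1000).astype(np.float32))); print('all',cv2.minAreaRect((q[:,:2]*1000).astype(np.float32)))
    r=((H<6)|(H>174))&(S>120)&(Z>.155)&(Y>.1)&(X<.7); print('post',r.sum(),P[r].mean(0).round(4) if r.any() else '')
cv2.imwrite('pics/over.png',np.hstack(o)[...,::-1])
E
python3 plan.py 0.4815 0.2705 0.148 -83.8
```

```text
time: 16.85
position: [0.4816, 0.2696, 0.2198]
tool_rot: [3.136, 0.169, -0.002]
ft_force: [0.2, -0.4, 0.1]
grip_width: 0.496
top 182
foot pts 54 ((558.840576171875, 123.42961883544922), (57.81388473510742, 43.75641632080078), 6.189208507537842)
all ((558.840576171875, 123.42961883544922), (57.81388473510742, 43.75641632080078), 6.189208507537842)
post 0 
side 81
foot pts 40 ((544.1224365234375, 111.54596710205078), (20.76736831665039, 68.82289123535156), 3.7791194915771484)
all ((543.7462768554688, 111.5211181640625), (21.521413803100586, 68.82289123535156), 3.7791194915771484)
post 31 [0.3916 0.3656 0.4174]
t 16.95 pos [0.4822 0.269  0.22  ] hd -83.94 tilt 0.06 F [-0.2 -0.9 -0.6] grip 0.496
shift now [-0.01 -0.04  1.8 ] turn -0.03 shift after turn [-0.01 -0.04  1.8 ]
```

View pics/over.png

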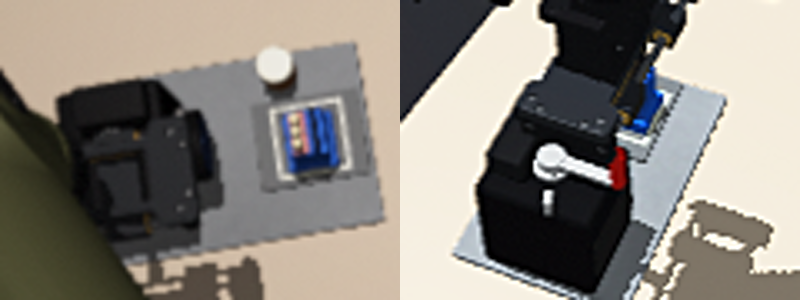

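Top crop (9 pictures): the carrier is centred and square in the outline at (310,137), fitted at (0.559, 0.123) with a yaw of 6.2°, and its teeth face the lens. Lowering over the post.

```bash
python3 -m jog '[[[0.5,0,-0.04,0.4,0],[0.5,0,0,0.4,0],[0.5,0,0,0.4,0],[0.5,0,0,0.4,0],[0.5,0,0,0.2,0],[0.5,0,0,0,0],[0.5,0,0,0,0]]]'; python3 plan.py 0.503 0.3397 0.148 -83.8;  python3 -m jog '[[[0.5,0,-0.2,0,0],[0.5,0,-0.2,0,0],[0.5,0,-0.2,0,0],[0.5,0,0,0,0]]]'; python3 plan.py 0.503 0.3397 0.148 -83.8
```

```text
time: 17.82
position: [0.4819, 0.2723, 0.1491]
tool_rot: [-3.137, -0.169, -0.002]
ft_force: [-0.5, 0.2, -0.2]
grip_width: 0.504
t 17.82 pos [0.4819 0.2723 0.1491] hd -83.82 tilt 0.06 F [-0.5  0.2 -0.2] grip 0.504
shift now [ 0.71 -1.62  0.03] turn -0.0 shift after turn [ 0.71 -1.62  0.03]
time: 18.32
position: [0.4789, 0.2964, 0.1487]
tool_rot: [3.137, 0.171, 0.001]
ft_force: [-0.8, -3.0, 1.1]
grip_width: 0.502
t 18.32 pos [0.4789 0.2964 0.1487] hd -83.76 tilt 0.03 F [-0.8 -3.   1.1] grip 0.502
shift now [ 0.72 -1.01  0.02] turn 0.01 shift after turn [ 0.71 -1.01  0.02]
```

```bash
python3 -m jog '[[[0.5,0.08,-0.2,0,0],[0.5,0.12,-0.2,0,0],[0.5,0.15,-0.2,0,0],[0.5,0.16,-0.18,0,0],[0.5,0.16,-0.17,0,0],[0.5,0,0,0,0]]]'; python3 plan.py 0.503 0.3397 0.148 -83.8; python3 -m jog '[[[0.5,0.03,-0.05,0,0],[0.5,0,-0.03,0,0],[0.5,0,0,0,0]]]'; python3 plan.py 0.503 0.3397 0.148 -83.8
```

```text
time: 19.08
position: [0.5015, 0.3365, 0.1479]
tool_rot: [3.136, 0.17, -0.002]
ft_force: [-2.9, -5.4, -0.1]
grip_width: 0.502
t 19.07 pos [0.5015 0.3365 0.1479] hd -83.81 tilt 0.1 F [-2.9 -5.4 -0.1] grip 0.502
shift now [ 0.05 -0.07 -0.  ] turn -0.0 shift after turn [ 0.05 -0.07 -0.  ]
time: 19.45
position: [0.5029, 0.3381, 0.1479]
tool_rot: [3.134, 0.167, -0.001]
ft_force: [-1.0, -5.5, 0.7]
grip_width: 0.5
t 19.45 pos [0.5029 0.3381 0.1479] hd -83.88 tilt 0.17 F [-1.  -5.5  0.7] grip 0.5
shift now [ 0.01 -0.04 -0.  ] turn -0.02 shift after turn [ 0.01 -0.04 -0.  ]
```

```bash
python3 -m jog '[[[0.5,0.01,-0.05,0,0],[0.5,0,0,0,0],[0.5,0,0,0,0]]]'; python3 -m jog '[[[0.5,0.01,-0.05,0,0],[0.5,0,0,0,0],[0.5,0,0,0,0]]]'; python3 -m jog '[[[0.5,0,-0.05,0,0],[0.5,0,0,0,0],[0.5,0,0,0,0]]]'
```

```text
time: 19.82
position: [0.5038, 0.3391, 0.1478]
tool_rot: [3.133, 0.166, -0.0]
ft_force: [-1.0, -7.8, -0.3]
grip_width: 0.503
time: 20.2
position: [0.5047, 0.3401, 0.1478]
tool_rot: [3.132, 0.164, 0.001]
ft_force: [1.0, -9.9, -0.8]
grip_width: 0.5
time: 20.58
position: [0.5053, 0.3408, 0.1477]
tool_rot: [3.13, 0.163, 0.002]
ft_force: [1.7, -11.2, 0.3]
grip_width: 0.499
```

```bash
python3 -m jog '[[[0.5,0,-0.1,0,0],[0.5,0,0,0,0],[0.5,0,0,0,0]]]'
python3 - <<'E'
from h import *
for n in('side','top'):
    cap(n); im,P,d=cloud(n); hsv=cv2.cvtColor(im,cv2.COLOR_RGB2HSV); H,S,V=[hsv[...,i].astype(int) for i in range(3)]; X,Y,Z=np.moveaxis(P,-1,0)
    r=((H<6)|(H>174))&(S>120)&(V>50)&(Z>.12)&(Z<.19)&(Y>.2)&(X<.65)&(X>.4); q=P[r]; print(n,r.sum(),q.mean(0).round(4) if len(q) else '')
    w=(S<60)&(V>110)&(Z>.126)&(Z<.141)&(Y>.2)&(Y<.4)&(X<.62)&(X>.44); q=P[w]; print('arm',len(q), cv2.minAreaRect((q[:,:2]*1000).astype(np.float32)) if len(q)>5 else '')
    cv2.imwrite('pics/stop.png',cv2.resize(im[240:310,200:300],(800,560),interpolation=2)[...,::-1]) if n=='side' else 0
E
python3 plan.py 0.503 0.3397 0.148 -83.8
```

```text
time: 20.95
position: [0.5054, 0.3411, 0.1474]
tool_rot: [3.124, 0.159, 0.0]
ft_force: [1.5, -19.3, 2.8]
grip_width: 0.501
side 4 [0.5055 0.3245 0.1737]
arm 0 
top 0 
arm 26 ((544.128662109375, 269.8472900390625), (23.84528350830078, 10.278352737426758), 7.600400924682617)
t 21.05 pos [0.5054 0.341  0.1474] hd -84.18 tilt 0.76 F [  0.8 -18.5   4.7] grip 0.504
shift now [-0.06  0.03 -0.01] turn -0.08 shift after turn [-0.06  0.03 -0.01]
```

View pics/stop.png

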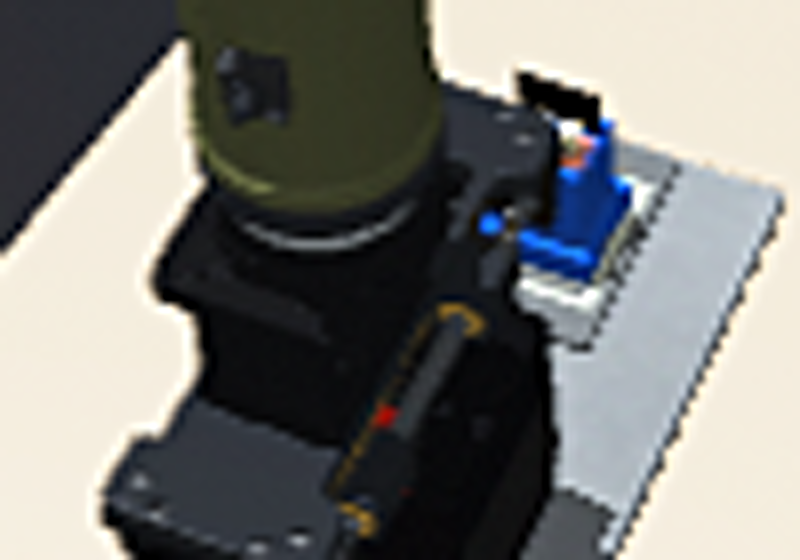

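Side crop (10 pictures): the red post shows at (385,415) beside the rear finger. That puts the lever at about 1.0 rad, and the force jumped with no further motion, so it is at the stop, while the carrier stands untouched. I'll hold half a second, then return with the post following the finger.

```bash
python3 -m jog '[[[0.5,0,0,0,0],[0.5,0,0,0,0],[0.5,0,0,0,0],[0.5,0,0,0,0],[0.5,0,0,0,0]]]'; python3 -m jog '[[[0.5,-0.05,0.3,0,0],[0.5,-0.16,0.2,0,0],[0.5,-0.17,0.2,0,0],[0.5,-0.16,0.2,0,0],[0.5,-0.12,0.2,0,0],[0.5,-0.08,0.2,0,0],[0.5,0,0.25,0,0],[0.5,0,0.25,0,0],[0.5,0,0.15,0,0],[0.5,0,0,0,0]]]'; python3 plan.py 0.4815 0.2705 0.148 -83.8
```

```text
time: 21.68
position: [0.5054, 0.341, 0.1474]
tool_rot: [3.124, 0.159, 0.0]
ft_force: [1.1, -17.3, 2.5]
grip_width: 0.503
time: 22.92
position: [0.481, 0.2689, 0.1485]
tool_rot: [-3.137, -0.168, 0.0]
ft_force: [0.1, 0.6, -0.3]
grip_width: 0.501
t 22.93 pos [0.481  0.2689 0.1485] hd -83.86 tilt 0.01 F [ 0.1  0.6 -0.3] grip 0.501
shift now [ 0.02 -0.04  0.01] turn -0.01 shift after turn [ 0.02 -0.04  0.01]
```

Released with zero contact force. Raising and backing off to look.

```bash
python3 -m jog '[[[0.5,0,0,-0.3,0],[0.5,0,0,-0.6,0],[0.5,0,0,-1,0],[0.5,0,0,-1,0],[0.5,-0.4,0,0,0],[0.5,-0.5,-0.5,0,0],[0.5,-0.1,-0.9,0,0],[0.5,0,-0.9,0,0],[0.5,0,-0.5,0,0],[0.5,0,0,0,0]]]'
python3 - <<'E'
from h import *
o=[]
for n,(a,b,c,d) in dict(top=(180,270,140,260),side=(165,345,180,420)).items():
    im,_=cap(n); o.append(cv2.resize(im[a:b,c:d],(400,300),interpolation=2))
    im,P,d=cloud(n); hsv=cv2.cvtColor(im,cv2.COLOR_RGB2HSV); H,S,V=[hsv[...,i].astype(int) for i in range(3)]; X,Y,Z=np.moveaxis(P,-1,0)
    r=((H<6)|(H>174))&(S>120)&(Z>.165)&(Z<.18)&(Y>.1)&(X<.65)&(X>.4); q=P[r]; print(n,'post',r.sum(),q.mean(0).round(4) if len(q) else '')
    m=(H>105)&(H<130)&(S>120)&(V>40)&(np.hypot(X-.56,Y-.123)<.045)&(Z<.1)&(Z>.015); q=P[m]; print('carrier',m.sum(),cv2.minAreaRect((q[:,:2]*1000).astype(np.float32)) if m.sum()>5 else '')
cv2.imwrite('pics/end.png',np.hstack(o)[...,::-1])
E
python3 plan.py 0.4815 0.2705 0.148 -83.8
```

```text
time: 24.18
position: [0.4272, 0.3779, 0.2641]
tool_rot: [-3.136, -0.176, 0.003]
ft_force: [0.0, 0.2, 0.5]
grip_width: 0.503
top post 23 [0.4805 0.271  0.1717]
carrier 170 ((555.1561889648438, 123.59127807617188), (49.195011138916016, 43.23591232299805), 5.488910675048828)
side post 0 
carrier 0 
t 24.27 pos [0.4289 0.3755 0.2641] hd -83.81 tilt 0.08 F [ 0.3  0.3 -0. ] grip 0.498
shift now [1.03 2.75 2.91] turn -0.0 shift after turn [1.03 2.75 2.91]
```

View pics/end.png

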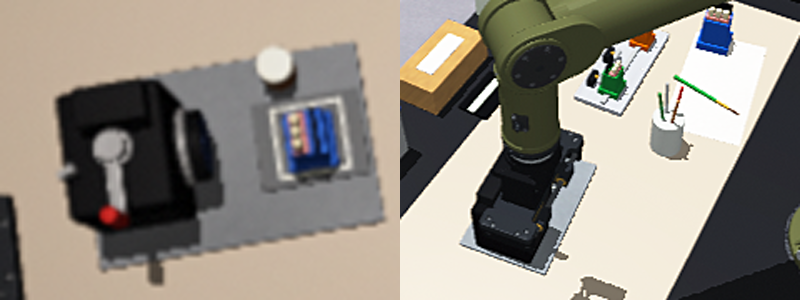

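The last view (11 pictures) shows the post back at (110,215), at its starting position, with the carrier square in the outline at (310,137). Green, orange, jar and pot look undisturbed, and the arm is clear. Handing in.

```bash
python3 -c "
from bench import job
print(job.close_job())"
```

```text
the job is handed in; nothing more can be done
None
```

I finished the job and handed it in at about 24 s of the 61 s allowed; the hand-in gives no verdict. I lifted the blue carrier straight up off the middle slot, turned it and stood it in the outline with its teeth to the lens. After letting go, I pushed the shutter lever to its stop, held it there for over half a second and let it spring back.

**Carrier:** The first top-view fit after release put it at (0.559, 0.123), about 2 mm from the outline centre, with a yaw of 6.2° like the stand. The last fit gave (0.555, 0.124) and 5.5°. That 4 mm difference probably comes from the tighter crop I used for that fit, and it is still inside the 12 mm limit. The side camera could not confirm it because the arm was in the way, and its one partial fit after release was not usable.

**Lever at the stop:** The post position worked out to about 1.0 rad, from only 4 visible pixels in the side view. The push force also rose to 19 N with no further movement. At the end the top view showed the post back at its starting position; the side view was blocked.

**Everything else:** In the last picture the green and orange carriers looked unmoved on the rail, and I saw no change to the jar, pot or brush. I judged these by eye and did not measure them. At hand-in the arm was clear of everything, with about 0 N on the wrist.

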